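# Unbolt the sagging tool-cage gate and hold it ajar

## Robot

A 6-joint arm with a two-finger parallel gripper is mounted at the origin on the work surface. World frame = base frame: x ahead of the robot, y to its left, z up, the work surface at z = 0. Lengths are in m, angles in degrees, forces in N, time in s.
With the tool pointing down it reaches from about 0.25 to 0.725 m from the base axis. Payload 9.7 kg.
Tool frame: the origin (TCP) lies at the very end of the fingers, on their centre line; the grasp point (between the pads) lies 19 mm behind it; z points along the fingers, y is the direction in which the jaws open and shut (so a half turn about z gives the same grasp; the last joint's range is limited). The gripper opens to 85 mm and grips with 20 to 120 N. Pads are 22 mm wide; open, the fingers measure 114 mm over their backs; the gripper's body (76 mm by 85 mm) begins 54 mm behind the grasp point. The pads swing forward as they close: fully open they stand 13 mm farther back than shut.
Start: joints at [-74.656, 4.979, 10.078, 95.1, 0, 90], TCP at [0.146, -0.53, 0.231] pointing down, gripper open.
Joint ranges: [-179.16, 179.16], [-48.56, 103.87], [-65.8, 70.77], [-126.05, 130.52], [-82.76, 87.17], [-180, 180]. Speed limits (degrees/s): [127.2, 127.2, 147.25, 180, 180, 180].

## Interface

Orientations are given as [roll, pitch, yaw] about the fixed x, y, z axes, in that order (R = Rz(yaw) Ry(pitch) Rx(roll)).
In Python, from workcell import bot gives the robot as it stands. The module is installed in compiled form; this text tells all that it offers.
- The arm moves only by the tool arm_command, never from a script. Its argument "increments" is a list of rows, each a list of 7 numbers: the gripper command: -1 is fully open, 1 is shut, values between are in proportion, then the shift along the tool's x, y, z in cm, then the turn, a rotation vector about the tool's x, y, z in degrees. In form: [[gripper, x, y, z, rx, ry, rz], ...]. A call has 1 to 10 rows; each row shifts and turns the commanded pose from where the row before left it, along the tool's axes as they then stand; what a row does not reach is not made up. A row lasts 1/8 s, in which the tool goes at most 62.5 mm and 10.7 degrees, less where a joint would pass 70% of its speed; a pose out of reach is approached as far as the arm can. A call is refused whole if a number of a shift passes 6.25 or a number of a turn 10.7, either way. A call with a gripper value outside its range is refused whole. The fingers move at their own pace and stop on an object; "grip_force" is the grip in N (left out, the last holds). Time passes only in rows, so rows that do not move let the fingers close. It gives the time, the measured TCP pose, the force and the opening at its end, in the units of the state.
- bot.get_obs(): the state, without advancing time (a new reading comes with each control period).
- bot.camera(name): name is "side" or "top" or "wrist"; returns a dict with "color" (400x640x3 uint8, red, green, blue), "fx", "fy", "cx", "cy" (pixels), "origin" and "attitude" of the camera in the world. Camera axes: x right, y up, looking along -z (the intrinsics and any distortion apply to the point x, -y, -z); pixel columns grow to the right and rows downward; lengths in m; the calibration is good to about 2 mm. The wrist camera is an equidistant fisheye: a pixel r from the principal point sees the ray r / f radians off the axis. A picture is of the moment at which its call begins. There is no depth.
- bot.job_done(): hands the job in, once; it reports no verdict.
The state is a dict: "time": time; "q": joint angles; "qd": joint speeds; "joint_efforts": joint torques, N m; "ee_pos": TCP position; "tcp_rot": TCP orientation; "wrist_force": force on the tool from outside, world axes, zero at the start; "torque": the same for the moment, N m; "opening": finger opening in m.
Only numpy, scipy, OpenCV 4.12 (cv2) and the standard library are available. Lean on these libraries where they do the work, as an engineer would, in place of code of your own. Each camera call takes 0.05 s, during which the arm holds its last target. There are 200 camera calls.

## Task

The tin caddy stands in the way of the wire tool cage's gate: hang it by its handle on the hook of the stand and let go of it. Then take the knob of the gate's sagging barrel bolt, lift the bolt over the bent lip of its keeper while drawing it back clear of the keeper, and swing the gate towards the robot until the gap at the latch post is about 12 cm. The gate springs shut, so finish still gripping it, holding it ajar and still; leave the thread cone, the bottle and the tape roll where they are.

Things in the scene. Friction and masses are not known exactly. Their poses are not given: they have to be found in the camera images.
- cage: Open-topped steel wire-mesh tool cage fixed to the bench, 370 wide (its y), 220 deep, 170 high; it can be turned by up to 9 degrees. Origin: on the bench, at the middle of the gate opening in its front. Its x points into the cage (away from the robot), y to the robot's left (towards the gate's hinge), z up; its yaw is the yaw of the shut gate.
- gate_foot (a point): Gate leaf in the cage's front: mesh in a dark steel frame, 250 wide, 20 thick, top edge 170 above the bench. This point: on the hinge axis at bench height; axes as the cage's when shut. The leaf runs along its -y to the free edge at y = -260; front face at x = -10. Near the top it carries the barrel bolt, rod along the gate's y at x = -30, 160 above the bench when level. Opens clockwise from above.
- gate (a joint): Angle of the gate (rad): 0 shut, grows as it swings towards the robot, up to 1.2. A closing spring pulls it shut with 0.4 Nm when shut, rising 0.5 Nm per rad. A 12 cm gap at the free edge is 0.47 rad.
- gate_axis (a point): Point on the gate's vertical hinge axis, 170 above the bench, at the left end (+y) of the gate. The knob goes round this axis as the gate opens.
- knob (a point): Centre of the bolt's steel ball knob (26 diameter), upright on a 9 thick stem, 50 above the rod, clear above the gate's top edge: grip it from above at ball height, best across the gate's y. Bolt sagging, it is about 198 above the bench, 30 in front of the hinge axis and 197 from it along the gate. Lifting the bolt level raises it 12 and moves it 7 towards the hinge. Its axes are the rod's.
- bolt_slide (a joint): How far the bolt is drawn (m), along the gate's y towards the hinge: 0 about shut, -0.010 to 0.050 possible. Starts between -0.007 and 0; the sagging nose meets the lip at about 0.003. From 0.025 up the nose is clear of the keeper; draw it to 0.035 to 0.050 to be sure. Friction about 1 N.
- bolt_rod (a joint): Tilt of the bolt in its worn barrel (rad): -0.15 sagging on its lower stop (nose down; it falls back there when let go), 0 level, 0.03 upper stop. It pivots 80 along the rod from the knob, on the hinge side. The nose passes over the keeper's lip from about -0.07 up (knob raised at least 7; 11 is good; 14 is the stop). Lifting takes about 3 N.
- nose (a point): Lower end of the nose, a 10 x 10 stub turned down 20 at the rod's outer end, 180 from the pivot and 100 from the knob. With the bolt sagging it hangs behind the keeper's lip, so that a straight pull is blocked; pulled hard before it is lifted, it jams there.
- lip (a point): Middle of the top edge of the keeper's bent lip, 127 above the bench: a 5 thick wall across the keeper's mouth, on the gate's side. The keeper is a steel pocket on the latch post right of the gate; its front cheek (top at 177) keeps the gate shut until the nose is drawn back past the lip.
- caddy: Loose aluminium tin caddy, 70 (its x) x 140 (its y) x 50 high, one divider, with a fixed arch handle over it; about 0.22 kg. Origin: centre of its underside; z up; the handle bar runs along its y. Stands in front of the gate.
- caddy_bar (a point): Middle of the caddy's handle bar: flat bar 8 thick (its x), 10 high, 147 long (its y), centre 141 above the caddy's underside, held by an upright at each end, 72 from the middle, free space of 86 between it and the tray. Leave the middle free for the hook: grip it about 38 to one side, across its thickness.
- hook_stand: Fixed steel stand, base 130 x 90, with a 12 thick round post 70 behind its origin (along its +x) and a 8 thick hook from the post's top towards its -x. Origin: on the bench below the hook's lowest point. Its yaw lies between -0.6 and 0, the tip more or less towards the robot.
- hook_seat (a point): Upper side of the hook's lowest point, where the bar rests, 199 above the bench. From it the hook rises towards its -x to the tip (35 away, top at 234) and towards its +x to the post (70 away, top at 238). Bring the caddy in from the tip's side, bar along the stand's y at 245 to 270, so that the hook enters between bar and tray; over the seat, lower it: the bar's centre rests about 205 above the bench.
- cone: Loose grey thread cone, 70 diameter, 140 high; origin centre of underside. Leave alone.
- bottle: Loose clear plastic bottle, 64 diameter, 190 high; origin centre of underside. Leave alone.
- tape: Loose cardboard tape roll lying flat, 90 diameter, 30 high; origin centre of underside. Leave alone.
There are look-alikes about, which are no part of the job. There is more than one size of the caddy; the one meant has the size given above. What is shaped like the hook_stand but turquoise is not meant.

How it is judged (in metres and radians):
On the way, in this order (a step that is already met when the one before it is completed fails the run):
1. the caddy hangs by its handle on the hook, let go (horizontal distance between caddy_bar and hook_seat below 0.05 m and height (world z) of caddy_bar between 0.17 and 0.25 m and contact force between caddy and hook_stand above 0.5 N and contact force between the fingers and caddy below 0.1 N), for 0.3 s.
2. the bolt is drawn back clear of the keeper (value of joint bolt_slide above 0.028 m), for 0.1 s.
At the end, for the whole second after the job is handed in: The fingers hold the gate still (over 0.5 N) at 0.33 to 0.62 rad open, a gap of 8.5 to 16 cm, the caddy not touching it; the caddy hangs by its handle on the hook (bar middle within 50 mm of the seat, 170 to 250 mm above the bench), untouched by the fingers (all of step 1 and value of joint gate between 0.33 and 0.62 rad and velocity of joint gate between -0.05 and 0.05 rad/s and contact force between the fingers and gate above 0.5 N and contact force between caddy and gate below 0.1 N); the arm keeps its last pose, push and grip.
It fails at once if a bystander is disturbed (distance of any of cone, bottle, tape from where it was at the start of the episode above 0.03 m).
It also fails if it takes over 51 s, if anything falls off the work surface, if the arm or the gripper's body presses on something with over 40 N, if the wrist force passes 120 N, or if a joint passes its speed limit or range.

## Working session

There is one attempt and no reset: what is moved stays moved. The work goes in short steps, Python scripts to look and compute and a tool call to move; the robot and the scene stay as the last step left them, time stands still between calls to the robot, and variables do not carry over. Pictures are saved under pics/ and viewed, about 8 in all and at most 12, crops included, and the job is handed in when it is done.

Besides the shell and the picture viewer there is one more tool, called after ">>>" by a JSON object that holds its "method" and its "body", one argument or row to a line. arm_command: Moves the arm, as the interface text tells. Its arguments: {"type":"object","properties":{"increments":{"type":"array"},"grip_force":{"type":"number"}},"required":["increments"]}

```bash
mkdir -p pics; cat > h.py <<'E'
import numpy as np, cv2
from scipy.spatial.transform import Rotation as R
from workcell import bot
def rot(a):
    a=np.array(a,float)
    if a.shape==(3,3): return a
    if a.size==4: return R.from_quat(a).as_matrix()
    return R.from_euler('xyz',a,degrees=True).as_matrix()
def snap(n,f):
    c=bot.camera(n); cv2.imwrite(f'pics/{f}.png',c['color'][:,:,::-1])
    np.save(f'pics/{f}.npy',{k:v for k,v in c.items() if k!='color'},allow_pickle=True); return c
def cal(f): return np.load(f'pics/{f}.npy',allow_pickle=True).item()
def ray(c,u,v,fish=False):
    x=(u-c['cx'])/c['fx'];y=(v-c['cy'])/c['fy']
    if fish:
        r=np.hypot(x,y); s=np.sin(r)/r if r>1e-9 else 1; d=np.array([x*s,-y*s,-np.cos(r)])
    else: d=np.array([x,-y,-1.])
    return np.array(c['origin']),rot(c['attitude'])@d
def atz(c,u,v,z,fish=False):
    o,d=ray(c,u,v,fish); return o+d*(z-o[2])/d[2]
def proj(c,p,fish=False):
    q=rot(c['attitude']).T@(np.array(p)-c['origin']); x,y,z=q[0],-q[1],-q[2]
    if fish:
        r=np.hypot(x,y);t=np.arctan2(r,z);k=t/r
    else:k=1/z
    return np.array([c['cx']+c['fx']*x*k,c['cy']+c['fy']*y*k])
def tri(a,b):
    (o1,d1),(o2,d2)=a,b
    A=np.stack([d1,-d2],1);s=np.linalg.lstsq(A,o2-o1,rcond=None)[0]
    p,q=o1+s[0]*d1,o2+s[1]*d2; return (p+q)/2,np.linalg.norm(p-q)
E
python3 - <<'E'
from h import *
print(bot.get_obs())
for n in ['side','top','wrist']:
    snap(n,n+'0'); print(n,cal(n+'0'))
E
```

```text
{'time': 0.0, 'q': array([-7.46560762e+01,  5.01030033e+00,  1.00328375e+01,  9.51006006e+01,
       -1.29313548e-03,  9.00011271e+01]), 'qd': array([-0.05738986,  0.05005321, -0.03709264,  0.04469391, -0.08911666,
        0.09374947]), 'joint_efforts': array([-2.97100509e-03, -5.20384777e+01,  4.64812231e+01,  1.58457190e-02,
        6.92689946e-05, -8.92795640e-06]), 'ee_pos': array([ 0.145465  , -0.53015768,  0.23057628]), 'tcp_rot': array([-1.79921937e+02,  1.29466987e-03,  1.53427985e+01]), 'wrist_force': array([-0.82129439, -0.32776591,  0.01439617]), 'torque': array([ 0.03307057,  0.02438386, -0.0195926 ]), 'opening': 0.08530922216918942}
side {'fx': 474.34663050692166, 'fy': 474.34663050692166, 'cx': 316.6678478357097, 'cy': 199.08404140692133, 'origin': array([-0.01177591,  0.79176094,  1.14854581]), 'attitude': array([  44.01934363,    0.23377263, -150.41056717])}
top {'fx': 492.18631942430227, 'fy': 492.18631942430227, 'cx': 317.75978370596454, 'cy': 198.13383802553307, 'origin': array([ 0.37282342, -0.03364468,  1.79793173]), 'attitude': array([ 3.92661336e+00, -6.21772463e-02, -8.86199775e+01])}
wrist {'fx': 309.70691628693146, 'fy': 309.70691628693146, 'cx': 315.520493562568, 'cy': 196.47569167235807, 'origin': array([ 0.22039802, -0.50955798,  0.37335953]), 'attitude': array([-1.76815954e+01,  4.53557338e-02, -7.46228324e+01])}
```

View pics/top0.png

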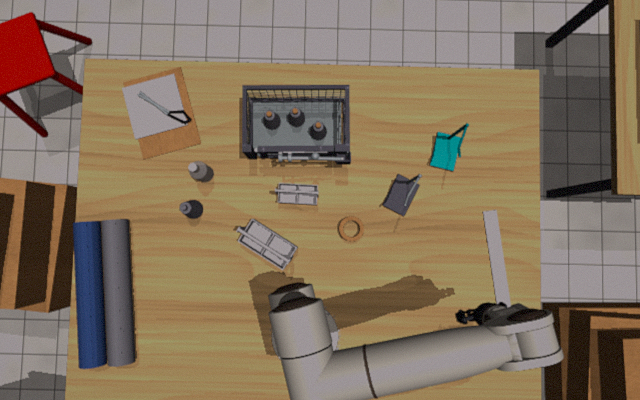

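View pics/side0.png

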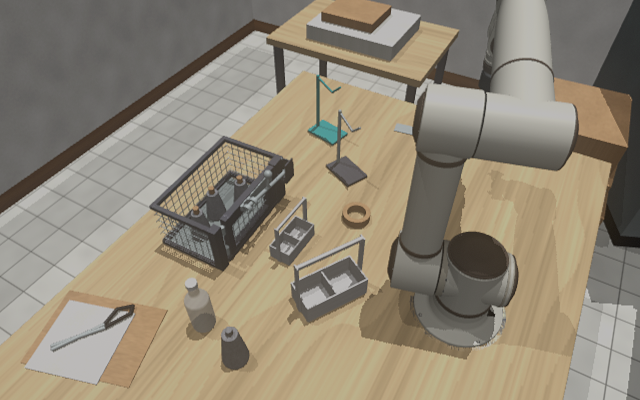

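Candidates: caddies at top pixels (297,194), about 40 px long (≈14 cm), and (268,243), about 60 px long (≈21 cm, too big). Stands at (402,192), dark grey, and (448,150), turquoise (not meant). I choose (297,194) and (402,192). Next I check both in close crops.

```bash
python3 - <<'E'
import cv2
t=cv2.imread('pics/top0.png'); s=cv2.imread('pics/side0.png')
cv2.imwrite('pics/tc.png',cv2.resize(t[75:225,235:435],None,fx=4,fy=4,interpolation=cv2.INTER_CUBIC))
cv2.imwrite('pics/sc.png',cv2.resize(s[105:270,180:380],None,fx=3.6,fy=3.6,interpolation=cv2.INTER_CUBIC))
E
```

```text
(no output)
```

View pics/tc.png

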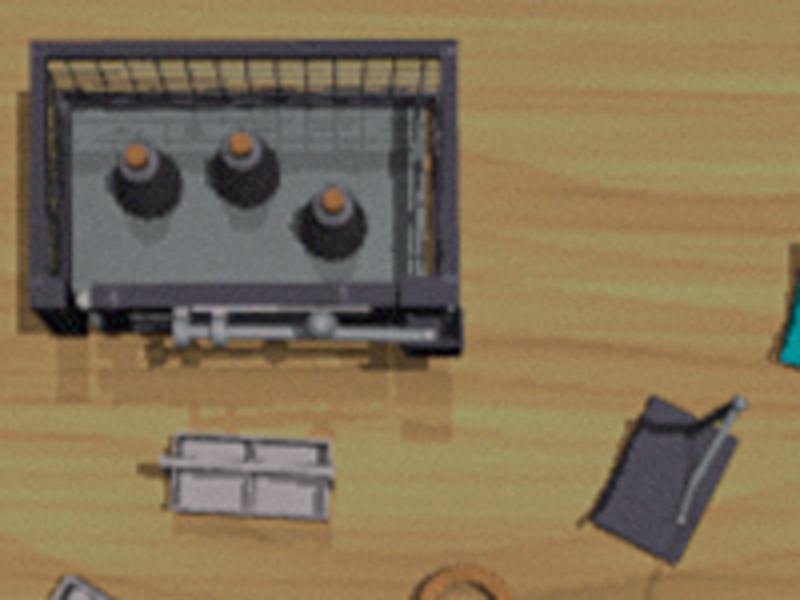

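View pics/sc.png

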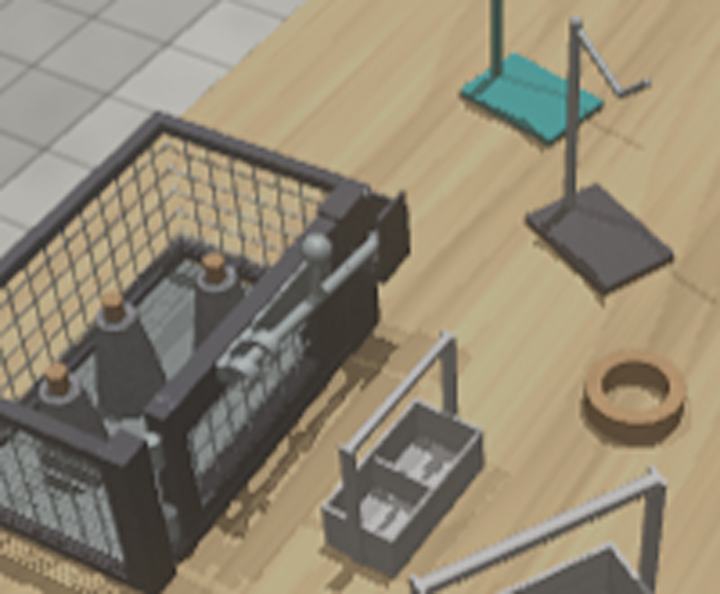

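```bash
python3 - <<'E'
from h import *
T=cal('top0');S=cal('side0')
t=lambda x,y:(235+(x+.5)/4-.5,75+(y+.5)/4-.5)
s=lambda x,y:(180+(x+.5)/3.6-.5,105+(y+.5)/3.6-.5)
P={'barL':((160,462),(349,452)),'barR':((333,471),(450,335)),'postop':((740,403),(575,22)),'tip':((682,522),(648,84)),'knob':((321,321),(317,246))}
for k,(a,b) in P.items(): print(k,*tri(ray(T,*t(*a)),ray(S,*s(*b))))
for k,a,z in [('tray1',(172,433),.05),('tray2',(331,438),.05),('tray3',(327,521),.05),('tray4',(170,511),.05),('b1',(650,395),.01),('b2',(738,438),.01),('b3',(675,563),.01),('b4',(592,520),.01),('cageBL',(30,40),.17),('cageBR',(457,40),.17),('cageFL',(30,306),.17),('cageFR',(457,306),.17),('gateR',(398,304),.17),('gateL',(90,304),.17),('hinge',(83,297),.17),('tapeL',(412,597),.03),('tapetop',(462,565),.03)]: print(k,atz(T,*t(*a),z))
for k,a,z in [('seatside',(621,95),.197)]: print(k,atz(S,*s(*a),z))
E
```

```text
barL [0.50802137 0.11208205 0.14845737] 0.003465072170959111
barR [ 0.50400024 -0.03338163  0.14867344] 0.0032529654213170195
postop [ 0.55997933 -0.35604312  0.23726718] 0.0012344978227110525
tip [ 0.46437478 -0.31158047  0.23290055] 0.0006422208367874834
knob [ 0.62155973 -0.02104135  0.20433736] 0.004487944019579545
tray1 [0.54389404 0.11178127 0.05      ]
tray2 [ 0.5428471  -0.03007331  0.05      ]
tray3 [ 0.46866965 -0.02830686  0.05      ]
tray4 [0.47420186 0.11149219 0.05      ]
b1 [ 0.59323094 -0.32039555  0.01      ]
b2 [ 0.55571935 -0.40118163  0.01      ]
b3 [ 0.44030374 -0.34510178  0.01      ]
b4 [ 0.47759319 -0.26913636  0.01      ]
cageBL [0.86151675 0.23117987 0.17      ]
cageBR [ 0.87029508 -0.12828186  0.17      ]
cageFL [0.6356535 0.2233603 0.17     ]
cageFR [ 0.64429624 -0.1327474   0.17      ]
gateR [ 0.64478515 -0.08349604  0.17      ]
gateL [0.63855032 0.1733867  0.17      ]
hinge [0.64429964 0.17941701 0.17      ]
tapeL [ 0.40336403 -0.10611978  0.03      ]
tapetop [ 0.43313891 -0.15039462  0.03      ]
seatside [ 0.49684583 -0.32863392  0.197     ]
```

Confirmed by the crops. The small caddy's bar runs from crop (160,462) to (333,471), 145 mm long, with its middle at about (0.506, 0.039) and yaw about -1.5°. The grey hook's tip is at (682,522) and its post at (740,403), so yaw is about -25° and the seat about (0.496, -0.326). The knob at (321,321) lies at about (0.622, -0.021, 0.204).

Now I turn the tool and travel to the bar.

>>> {"method": "arm_command", "body": {
  "increments": [
    [-1,0,0,0,0,0,-10.45],
    [-1,0,0,0,0,0,-10.45],
    [-1,0,0,0,0,0,-10.45],
    [-1,0,0,0,0,0,-10.45],
    [-1,0,0,0,0,0,-10.45],
    [-1,0,0,0,0,0,-10.45],
    [-1,0,0,0,0,0,-10.45]
  ]
}}

```text
time: 1.02
ee_pos: [0.1455, -0.5303, 0.231]
tcp_rot: [-180.0, -0.0, 88.8]
wrist_force: [-0.1, -1.3, -0.3]
opening: 0.0853
```

>>> {"method": "arm_command", "body": {
  "increments": [
    [-1,5,2.9,0,0,0,0],
    [-1,5,2.9,0,0,0,0],
    [-1,5,2.9,0,0,0,0],
    [-1,5,2.9,0,0,0,0],
    [-1,5,2.9,0,0,0,0],
    [-1,5,2.9,0,0,0,0],
    [-1,5,2.9,0,0,0,0],
    [-1,5,2.9,0,0,0,0],
    [-1,5,2.9,0,0,0,0],
    [-1,0,0,0,0,0,0]
  ]
}}

```text
time: 2.28
ee_pos: [0.4194, -0.0844, 0.2308]
tcp_rot: [-180.0, -0.0, 88.8]
wrist_force: [0.3, 0.1, -0.5]
opening: 0.0852
```

```bash
python3 -c "
from workcell import bot
print(bot.get_obs())"
```

```text
{'time': 2.275, 'q': array([-1.13892180e+01, -1.15765506e+01, -5.75880110e+00,  9.58642355e+01,
        2.66243987e-02,  7.97871608e+01]), 'qd': array([-4.71462945, -1.07287696, -0.66686631,  0.88852642, -0.9649249 ,
       -3.62048146]), 'joint_efforts': array([  2.79877849, -33.01315069,  46.89070702,  -0.36382793,
         0.29158046,   0.85560149]), 'ee_pos': array([ 0.41941763, -0.0843522 ,  0.23075623]), 'tcp_rot': array([-1.79958971e+02, -3.44447658e-02,  8.88235981e+01]), 'wrist_force': array([ 0.32023141,  0.10116716, -0.53768716]), 'torque': array([-0.05651369,  0.04856202, -0.00221107]), 'opening': 0.08516780237671517}
```

>>> {"method": "arm_command", "body": {
  "increments": [
    [-1,5.4,2.8,0,0,0,0],
    [-1,5.4,2.8,0,0,0,0],
    [-1,5.4,2.8,0,0,0,0],
    [-1,0,0,0,0,0,0],
    [-1,0,0,5,0,0,0],
    [-1,0,0,5,0,0,0],
    [-1,0,0,0.9,0,0,0],
    [-1,0,0,0,0,0,0]
  ]
}}

```text
time: 3.28
ee_pos: [0.5065, 0.0714, 0.1234]
tcp_rot: [180.0, 0.0, 88.4]
wrist_force: [-0.2, 0.1, 1.5]
opening: 0.0851
```

```bash
python3 - <<'E'
from h import *
c=snap('wrist','w1'); im=c['color'][:,:,::-1]
for p in [(0.506,0.039,.146),(0.507,0.077,.146)]: print(proj(c,p,True))
E
```

```text
[316.28525617 330.94786539]
[316.34346869 268.695888  ]
```

View pics/w1.png

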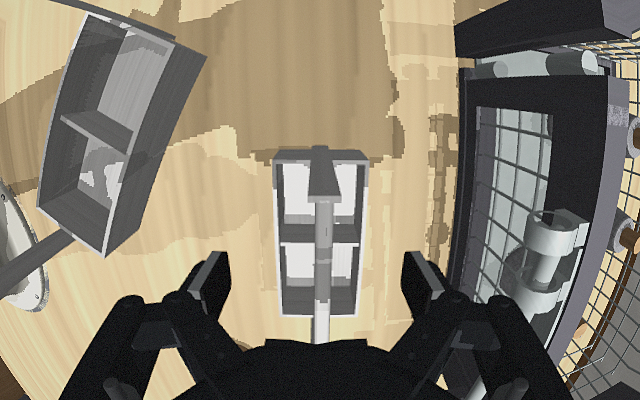

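The wrist view shows the bar between the open fingers: bar at u≈321, finger mid ≈316, and the bar's far end at (322,200). I move 7 mm further out and close.

>>> {"method": "arm_command", "body": {
  "increments": [
    [-1,0.6,0.2,0,0,0,0],
    [-1,0,0,0,0,0,0],
    [1,0,0,0,0,0,0],
    [1,0,0,0,0,0,0],
    [1,0,0,0,0,0,0],
    [1,0,0,0,0,0,0],
    [1,0,0,0,0,0,0],
    [1,0,0,0,0,0,0]
  ],
  "grip_force": 90
}}

```text
time: 4.32
ee_pos: [0.5088, 0.0784, 0.1224]
tcp_rot: [180.0, -0.0, 88.5]
wrist_force: [1.6, 0.7, 0.1]
opening: 0.0061
```

>>> {"method": "arm_command", "body": {
  "increments": [
    [1,0,0,-2,0,0,0],
    [1,0,0,-3,0,0,0],
    [1,0,0,-4,0,0,0],
    [1,0,0,-2.8,0,0,0],
    [1,0,0,0,0,0,0],
    [1,0,0,0,0,0,0]
  ]
}}

```text
time: 5.08
ee_pos: [0.5083, 0.0782, 0.2386]
tcp_rot: [-179.9, 0.0, 88.5]
wrist_force: [0.6, 1.2, -2.6]
opening: 0.0063
```

```bash
python3 - <<'E'
from h import *
c=snap('wrist','w2'); o=bot.get_obs(); print(o['ee_pos'],o['tcp_rot'],o['wrist_force'],o['opening'])
E
```

```text
[0.50816138 0.07818513 0.23842845] [-1.79855693e+02  2.63974085e-02  8.84931434e+01] [ 1.42018229 -0.72508777 -2.04268285] 0.006246798453505405
```

View pics/w2.png

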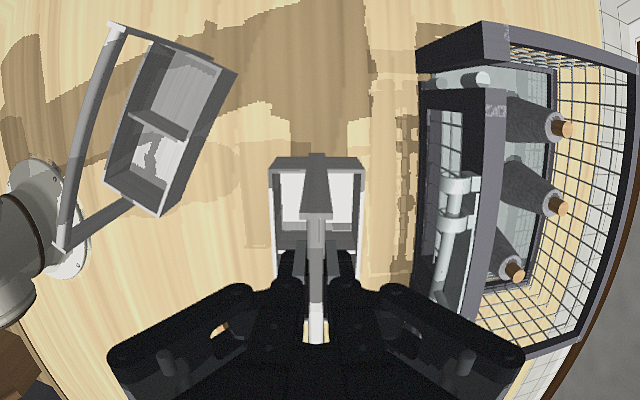

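```bash
python3 - <<'E'
from h import *
c=cal('w2')
for v in (205,213,220): print(v,atz(c,317,v,.2625,True))
o=bot.get_obs(); p=o['ee_pos'][:2]
end=atz(c,317,213,.2625,True)[:2]; print('end dist',np.linalg.norm(end-p))
tip=np.array([.4644,-.3116]);post=np.array([.560,-.356]);d=(post-tip)/np.linalg.norm(post-tip)
seat=tip+.035*d; ydir=np.array([-d[1],d[0]]); s=.035
print(d,seat,ydir)
pre=seat-.12*d+s*ydir; fin=seat+s*ydir
yaw=np.degrees(np.arctan2(ydir[1],ydir[0])); y=np.radians(yaw)
tx=np.array([np.cos(y),np.sin(y)]);ty=np.array([np.sin(y),-np.cos(y)])
print('yaw',yaw,'pre',pre,'fin',fin,'tool shift to pre',(pre-p)@tx*100,(pre-p)@ty*100,'then',(fin-pre)@tx,(fin-pre)@ty)
E
```

```text
205 [0.50989899 0.11457621 0.2625    ]
213 [0.50981499 0.11109982 0.2625    ]
220 [0.50974035 0.10800175 0.2625    ]
end dist 0.032956197872722
[ 0.9069572 -0.4212228] [ 0.4961435 -0.3263428] [0.4212228 0.9069572]
yaw 65.08818807214769 pre [ 0.40205144 -0.24405256] fin [ 0.5108863 -0.2945993] tool shift to pre -33.69517209206024 3.9496682652709425 then -4.7094195169812313e-17 0.12000000000000005
```

>>> {"method": "arm_command", "body": {
  "increments": [
    [1,0,0,0,0,0,7.8],
    [1,-2,0,0,0,0,7.8],
    [1,-3,0,0,0,0,7.8],
    [1,-4,0.5,0,0,0,0],
    [1,-4,0.5,0,0,0,0],
    [1,-4,0.5,0,0,0,0],
    [1,-4,0.5,0,0,0,0],
    [1,-4,0.5,0,0,0,0],
    [1,-4,0.5,0,0,0,0],
    [1,-3,0,0,0,0,0]
  ]
}}

```text
time: 6.38
ee_pos: [0.409, -0.2289, 0.2386]
tcp_rot: [-179.9, -0.0, 65.0]
wrist_force: [0.5, 0.5, -1.4]
opening: 0.0061
```

>>> {"method": "arm_command", "body": {
  "increments": [
    [1,0,0,0,0,0,0],
    [1,0,0,0,0,0,0]
  ]
}}

```text
time: 6.62
ee_pos: [0.4099, -0.2273, 0.2393]
tcp_rot: [-179.9, -0.0, 65.1]
wrist_force: [0.0, 1.1, -1.9]
opening: 0.0062
```

```bash
python3 - <<'E'
from h import *
snap('side','s2'); snap('top','t2')
im=cv2.imread('pics/s2.png');t=cv2.imread('pics/t2.png')
a=cv2.resize(im[60:260,300:460],None,fx=2.5,fy=2.5,interpolation=cv2.INTER_CUBIC);b=cv2.resize(t[130:290,330:490],(500,500),interpolation=cv2.INTER_CUBIC)
cv2.imwrite('pics/c2.png',np.hstack([a,b[:500,:400]]))
o=bot.get_obs();p=o['ee_pos'];print(p,o['tcp_rot'],o['wrist_force'])
y=np.radians(o['tcp_rot'][2]);tx=np.array([np.cos(y),np.sin(y)]);ty=np.array([np.sin(y),-np.cos(y)])
f=np.array([.4961,-.3263])+.039*np.array([.4212,.907]);print((f-p[:2])@tx*100,(f-p[:2])@ty*100)
E
```

```text
[ 0.41024062 -0.22696847  0.23977425] [-1.79955618e+02 -1.23356048e-02  6.51429134e+01] [-0.08577506 -0.74267916 -1.66242545]
-1.5036710478505995 11.96956717509099
```

View pics/c2.png

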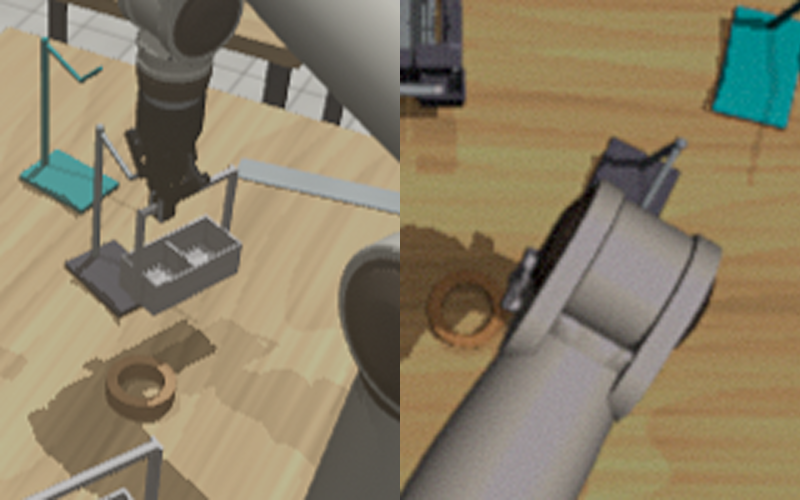

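Caddy is held level, square in front of the grey hook, with the hook tip facing the arch opening. Slide in now.

>>> {"method": "arm_command", "body": {
  "increments": [
    [1,-1.5,0,0,0,0,0],
    [1,0,3,0,0,0,0],
    [1,0,3,0,0,0,0],
    [1,0,3,0,0,0,0],
    [1,0,3,0,0,0,0],
    [1,0,0,0,0,0,0],
    [1,0,0,2,0,0,0],
    [1,0,0,2,0,0,0],
    [1,0,0,0.6,0,0,0],
    [1,0,0,0,0,0,0]
  ]
}}

```text
time: 7.98
ee_pos: [0.5122, -0.2917, 0.1946]
tcp_rot: [-180.0, 0.0, 65.1]
wrist_force: [0.3, -0.2, -1.0]
opening: 0.0061
```

```bash
python3 - <<'E'
from h import *
snap('side','s3'); snap('wrist','w3')
im=cv2.imread('pics/s3.png')
a=cv2.resize(im[90:230,300:440],(560,560),interpolation=cv2.INTER_CUBIC)
cv2.imwrite('pics/c3.png',a)
o=bot.get_obs();print(o['ee_pos'],o['tcp_rot'],o['wrist_force'])
E
```

```text
[ 0.51269145 -0.29193752  0.19531747] [1.79930236e+02 9.79584606e-03 6.50971274e+01] [-0.54430286  0.49479389 -1.22286227]
```

View pics/c3.png

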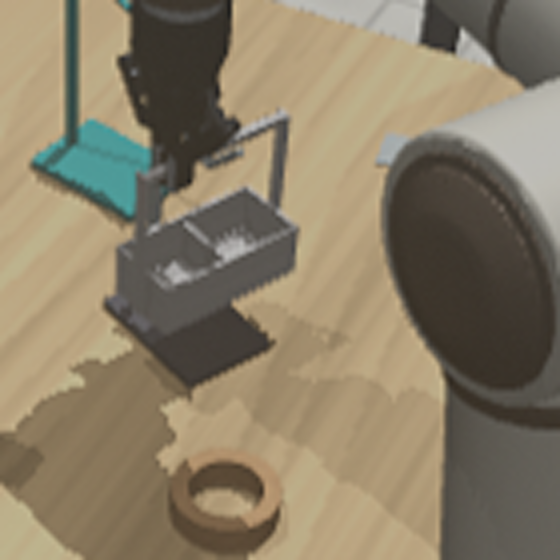

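The hook tip shows through the arch just below the bar, at crop (238,155), about mid-bar. Lower onto it.

>>> {"method": "arm_command", "body": {
  "increments": [
    [1,0,0,0.4,0,0,0],
    [1,0,0,0.4,0,0,0],
    [1,0,0,0.2,0,0,0],
    [1,0,0,0.1,0,0,0],
    [1,0,0,0,0,0,0]
  ]
}}

```text
time: 8.7
ee_pos: [0.5143, -0.2928, 0.1867]
tcp_rot: [179.6, 0.1, 65.1]
wrist_force: [3.4, -0.8, 13.6]
opening: 0.0064
```

>>> {"method": "arm_command", "body": {
  "increments": [
    [1,0,0,-0.15,0,0,0],
    [1,0,0,0,0,0,0],
    [0.4,0,0,0,0,0,0],
    [0,0,0,0,0,0,0],
    [0,0,0,0,0,0,0],
    [0,0,0,0,0,0,0],
    [0,0,0,-3,0,0,0],
    [0,0,0,-5,0,0,0],
    [0,0,0,-4,0,0,0],
    [0,0,0,0,0,0,0]
  ]
}}

```text
time: 9.95
ee_pos: [0.5133, -0.2922, 0.3081]
tcp_rot: [179.7, 0.0, 65.1]
wrist_force: [0.3, 0.7, 0.2]
opening: 0.0426
```

```bash
python3 - <<'E'
from h import *
snap('side','s4'); snap('wrist','w4')
a=cv2.resize(cv2.imread('pics/s4.png')[100:220,300:420],(480,480),interpolation=cv2.INTER_CUBIC)
b=cv2.resize(cv2.imread('pics/w4.png')[150:400,200:440],None,fx=1.3,fy=1.3)
b=cv2.copyMakeBorder(b,0,480-b.shape[0],0,0,cv2.BORDER_CONSTANT)
cv2.imwrite('pics/c4.png',np.hstack([a,b])); print(np.hstack([a,b]).shape)
o=bot.get_obs();print(o['ee_pos'],o['tcp_rot'],o['wrist_force'],o['q'])
E
```

```text
(480, 792, 3)
[ 0.51281521 -0.29192145  0.30445358] [ 1.79998511e+02 -1.48209077e-03  6.50917235e+01] [1.31721464 0.72404508 0.20003761] [-2.96515864e+01  1.33330288e+01  2.78480888e+01  1.04513699e+02
  1.60012737e-03  8.52566902e+01]
```

View pics/c4.png

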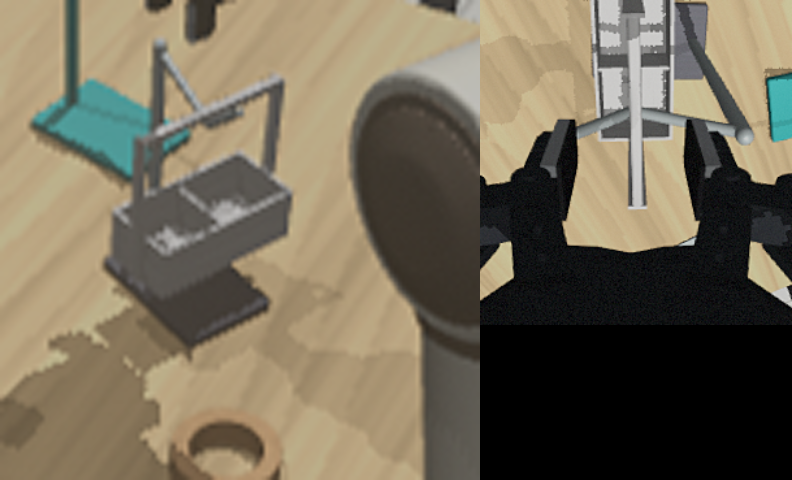

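The caddy hangs level on the hook, its bar in the hook's low point, and the fingers are free. Now to the knob, with the jaws along the gate's y.

>>> {"method": "arm_command", "body": {
  "increments": [
    [-0.3,0,0,0,0,0,-10.6],
    [-0.3,0,0,0,0,0,-10.6],
    [-0.3,0,0,0,0,0,-10.6],
    [-0.3,0,0,0,0,0,-10.6],
    [-0.3,0,0,0,0,0,-10.6],
    [-0.3,0,0,0,0,0,-10.6],
    [-0.3,0,0,0,0,0,-10.6],
    [-0.3,0,0,0,0,0,-10.6],
    [-0.3,0,0,0,0,0,-10.6],
    [-0.3,0,0,0,0,0,-10.6]
  ]
}}

```text
time: 11.3
ee_pos: [0.5123, -0.2916, 0.3031]
tcp_rot: [179.9, -0.1, 171.4]
wrist_force: [0.3, 0.2, 0.0]
opening: 0.0556
```

>>> {"method": "arm_command", "body": {
  "increments": [
    [-0.3,0,0,0,0,0,-10.3],
    [-0.3,-1.9,4.5,0,0,0,0],
    [-0.3,-1.9,4.5,0,0,0,0],
    [-0.3,-1.9,4.5,0,0,0,0],
    [-0.3,-1.9,4.5,0,0,0,0],
    [-0.3,-1.9,4.5,0,0,0,0],
    [-0.3,-1.9,4.5,0,0,0,0],
    [-0.3,0,0,0,0,0,0],
    [-0.3,0,0,0,0,0,0]
  ]
}}

```text
time: 12.42
ee_pos: [0.6197, -0.0192, 0.3035]
tcp_rot: [-180.0, -0.1, -178.6]
wrist_force: [-0.1, -0.0, -0.4]
opening: 0.0553
```

```bash
python3 - <<'E'
from h import *
c=snap('wrist','w5'); snap('side','s5')
print(proj(c,(.6205,-.02,.198),True))
u,v=proj(c,(.6205,-.02,.198),True)
cv2.imwrite('pics/c5.png',cv2.resize(cv2.imread('pics/w5.png')[120:400,140:500],None,fx=2,fy=2,interpolation=cv2.INTER_CUBIC))
o=bot.get_obs();print(o['ee_pos'],o['tcp_rot'],o['wrist_force'],o['q'],o['opening'])
E
```

```text
[314.32310423 196.10997102]
[ 0.61965053 -0.02003911  0.3043446 ] [-1.79992651e+02 -4.69780104e-02 -1.78666130e+02] [-0.20587273  0.14709624  0.34498431] [-1.84769266e+00  1.80746250e+01  3.36733692e+01  1.05645242e+02
 -9.94453502e-03 -3.18156176e+00] 0.05565656008702964
```

View pics/c5.png

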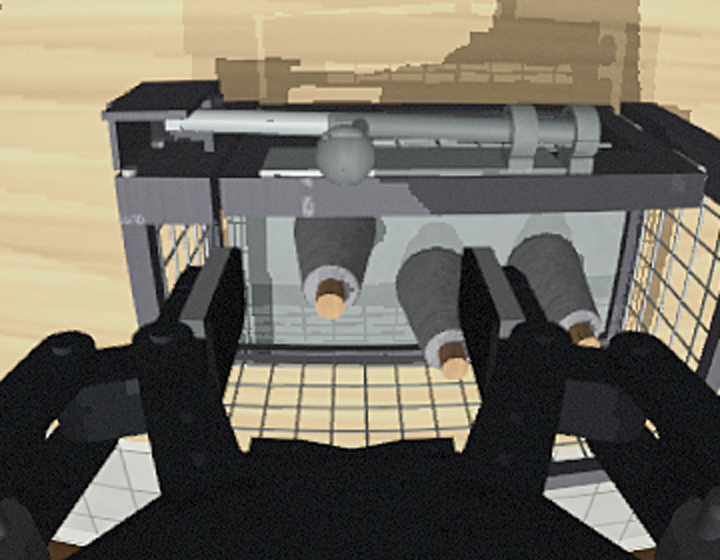

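The knob ball is at crop (346,154), i.e. full (312.8,196.8), against a prediction of (314.3,196.1), so it sits at about (0.621, -0.021) and the estimate is within 1 mm or so. Descend and grip.

>>> {"method": "arm_command", "body": {
  "increments": [
    [-0.3,-0.1,-0.1,4,0,0,0],
    [-0.3,0,0,4,0,0,0],
    [-0.3,0,0,3,0,0,0],
    [-0.3,0,0,1.3,0,0,0],
    [-0.3,0,0,0,0,0,0]
  ]
}}

```text
time: 13.15
ee_pos: [0.6207, -0.0207, 0.1817]
tcp_rot: [180.0, -0.0, -178.7]
wrist_force: [-0.4, -0.7, 0.7]
opening: 0.0555
```

>>> {"method": "arm_command", "body": {
  "increments": [
    [1,0,0,0,0,0,0],
    [1,0,0,0,0,0,0],
    [1,0,0,0,0,0,0],
    [1,0,0,0,0,0,0],
    [1,0,0,0,0,0,0]
  ],
  "grip_force": 70
}}

```text
time: 13.78
ee_pos: [0.6216, -0.0202, 0.1834]
tcp_rot: [-180.0, 0.1, -178.6]
wrist_force: [-0.5, -1.6, 6.1]
opening: 0.0223
```

The opening of 22 mm and +6 N upward suggest the pads sit on the ball's upper half. Re-grip slightly lower.

>>> {"method": "arm_command", "body": {
  "increments": [
    [0.1,0,0,0,0,0,0],
    [0.1,0,0,0.4,0,0,0],
    [0.1,0,0,0,0,0,0],
    [1,0,0,0,0,0,0],
    [1,0,0,0,0,0,0],
    [1,0,0,0,0,0,0],
    [1,0,0,0,0,0,0]
  ],
  "grip_force": 70
}}

```text
time: 14.65
ee_pos: [0.621, -0.02, 0.1778]
tcp_rot: [180.0, -0.0, -178.6]
wrist_force: [0.3, 0.3, -0.9]
opening: 0.0227
```

Force is now about 0, so the grip is centred. Lift along the bolt's arc.

>>> {"method": "arm_command", "body": {
  "increments": [
    [1,0,0.13,-0.23,0,0,0],
    [1,0,0.13,-0.23,0,0,0],
    [1,0,0.13,-0.23,0,0,0],
    [1,0,0.13,-0.23,0,0,0],
    [1,0,0.13,-0.23,0,0,0],
    [1,0,0,0,0,0,0],
    [1,0,0,0,0,0,0]
  ]
}}

```text
time: 15.52
ee_pos: [0.6208, -0.0136, 0.1892]
tcp_rot: [180.0, -0.0, -178.6]
wrist_force: [-1.4, 0.0, -7.9]
opening: 0.0226
```

>>> {"method": "arm_command", "body": {
  "increments": [
    [1,0,0.6,0,0,0,0],
    [1,0,0.8,0,0,0,0],
    [1,0,0,0,0,0,0]
  ]
}}

```text
time: 15.9
ee_pos: [0.6205, 0.0014, 0.1892]
tcp_rot: [180.0, -0.0, -178.5]
wrist_force: [-0.8, 0.4, -9.6]
opening: 0.0224
```

>>> {"method": "arm_command", "body": {
  "increments": [
    [1,0,1,0,0,0,0],
    [1,0,1,0,0,0,0],
    [1,0,0.8,0,0,0,0],
    [1,0,0,0,0,0,0],
    [1,0,0,0,0,0,0]
  ]
}}

```text
time: 16.52
ee_pos: [0.6198, 0.0286, 0.1892]
tcp_rot: [180.0, -0.0, -178.6]
wrist_force: [-3.2, 0.8, -9.5]
opening: 0.0224
```

```bash
python3 - <<'E'
from h import *
o=bot.get_obs();print(o['ee_pos'],o['tcp_rot'],o['wrist_force'],o['opening'])
p=o['ee_pos'][:2]; h=np.array([.6443,.1794]); g=np.radians(1.4)
# hinge estimate check: knob 30 in front of the axis
print('local',R.from_euler('z',-g).as_matrix()[:2,:2]@(p-h))
q=p.copy(); yaw=np.radians(181.4)
for k in range(1,11):
    a=-0.047*k; n=h+R.from_euler('z',a).as_matrix()[:2,:2]@(p-h)
    y=yaw-0.047*(k-1); tx=np.array([np.cos(y),np.sin(y)]);ty=np.array([np.sin(y),-np.cos(y)])
    print(k,n,(n-q)@tx*100,(n-q)@ty*100); q=n
E
```

```text
[0.61975918 0.0286075  0.18918577] [ 1.79984625e+02 -1.85654970e-02 -1.78586699e+02] [-3.2306251   0.81329365 -9.49974318] 0.022446889417930792
local [-0.02821768 -0.1501479 ]
1 [0.61270164 0.02992701] 0.7023192981962522 0.14915507012329146
2 [0.60571389 0.03157665] 0.7023192981962656 0.14915507012329296
3 [0.59881136 0.03355277] 0.7023192981962532 0.1491550701232951
4 [0.5920093  0.03585101] 0.7023192981962585 0.14915507012329007
5 [0.58532272 0.03846629] 0.7023192981962532 0.1491550701232936
6 [0.57876641 0.04139283] 0.7023192981962645 0.14915507012329215
7 [0.57235483 0.04462418] 0.7023192981962513 0.1491550701232949
8 [0.56610214 0.04815319] 0.7023192981962556 0.149155070123293
9 [0.56002217 0.05197207] 0.7023192981962613 0.1491550701232866
10 [0.55412833 0.05607239] 0.7023192981962589 0.1491550701232926
```

The bolt is drawn about 42 mm with no resistance, so it should be clear of the keeper. Swing the gate with the tool turning along.

>>> {"method": "arm_command", "body": {
  "increments": [
    [1,0.7,0.15,0,0,0,2.7],
    [1,0.7,0.15,0,0,0,2.7],
    [1,0.7,0.15,0,0,0,2.7],
    [1,0.7,0.15,0,0,0,2.7],
    [1,0,0,0,0,0,0]
  ]
}}

```text
time: 17.15
ee_pos: [0.5926, 0.0354, 0.1895]
tcp_rot: [-180.0, 0.1, 170.6]
wrist_force: [2.7, 0.2, -10.2]
opening: 0.0228
```

>>> {"method": "arm_command", "body": {
  "increments": [
    [1,0.7,0.15,0,0,0,2.7],
    [1,0.7,0.15,0,0,0,2.7],
    [1,0.7,0.15,0,0,0,2.7],
    [1,0.7,0.15,0,0,0,2.7],
    [1,0.7,0.15,0,0,0,2.7],
    [1,0.7,0.15,0,0,0,2.7],
    [1,0,0,0,0,0,0],
    [1,0,0,0,0,0,0],
    [1,0,0,0,0,0,0]
  ]
}}

```text
time: 18.27
ee_pos: [0.5549, 0.0557, 0.1894]
tcp_rot: [180.0, 0.0, 154.4]
wrist_force: [2.6, -1.1, -8.2]
opening: 0.0225
```

```bash
python3 - <<'E'
from h import *
snap('side','s6'); snap('top','t6')
a=cv2.resize(cv2.imread('pics/s6.png')[100:270,150:410],None,fx=2,fy=2,interpolation=cv2.INTER_CUBIC)
b=cv2.resize(cv2.imread('pics/t6.png')[80:250,230:430],None,fx=1.36,fy=2)
cv2.imwrite('pics/c6.png',np.hstack([a,b]))
o=bot.get_obs();print(o['time'],o['ee_pos'],o['tcp_rot'],o['wrist_force'],o['opening'],o['qd'])
E
```

```text
18.375 [0.55480423 0.05575883 0.18938497] [1.79993531e+02 2.20618232e-02 1.54404009e+02] [ 3.2565743  -0.88513458 -8.28954031] 0.02253210984910969 [ 0.02883293 -0.06517756 -0.00428717  0.05443032 -0.06067955  0.1732502 ]
```

View pics/c6.png

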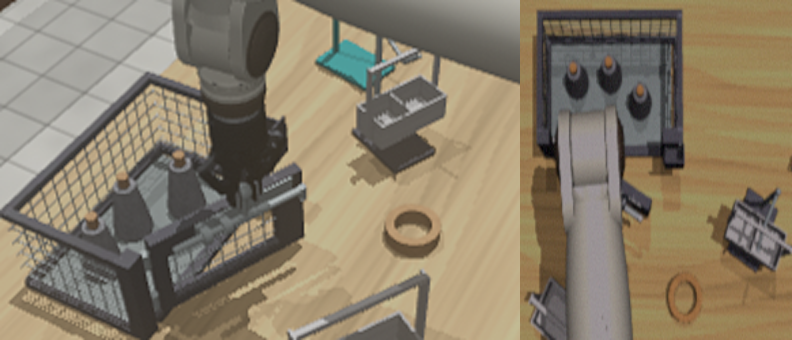

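The picture shows the gate swung open with the fingers on the knob, its free end near crop (640,205). The caddy hangs level on the grey hook at crop (760,225), and the tape is untouched. The arm is still, so I hand in.

```bash
python3 - <<'E'
from h import *
T=cal('t6'); h=np.array([.6443,.1794])
print('gate tip seen',atz(T,230+125/1.36,80+205/2,.17)[:2],'expected',h+R.from_euler('z',np.radians(1.4)-.47).as_matrix()[:2,:2]@np.array([-.01,-.26]))
print(bot.job_done()); o=bot.get_obs(); print(o['time'],o['ee_pos'],o['wrist_force'],o['opening'])
E
```

```text
gate tip seen [ 0.53696012 -0.0452571 ] expected [ 0.52322461 -0.05090578]
the job is handed in; nothing more can be done
None
the job is handed in; nothing more can be done
```

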